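# Put the loop trimming tool away in the bench drawer

### The arm

A 6-joint arm with a two-finger parallel gripper is mounted at the origin on the work surface. World frame = base frame: x ahead of the robot, y to its left, z up, the work surface at z = 0. Lengths are in m, angles in rad, forces in N, time in s.
With the tool pointing down it reaches from about 0.25 to 0.775 m from the base axis. Payload 8.9 kg.
Tool frame: the origin (TCP) lies on the centre line of the jaws, within the pads' length; the fingertips stand 25 mm ahead of it and the grasp point (between the pads) lies 6 mm ahead of it (nose_length is the z of the fingertips in the tool frame, in m); z points along the fingers, y is the direction in which the jaws open and shut (so a half turn about z gives the same grasp; the last joint's range is limited). The gripper opens to 85 mm and grips with 20 to 120 N. Pads are 22 mm wide; open, the fingers measure 114 mm over their backs; the gripper's body (76 mm by 85 mm) begins 54 mm behind the grasp point. The pads swing forward as they close: fully open they stand 13 mm farther back than shut.
Start: joints at [-1.327, 0.291, -0.153, 1.127, 0, 1.431], TCP at [0.196, -0.487, 0.256] pointing down, gripper open.
Joint ranges: [-2.52, 2.52], [-0.91, 1.74], [-1.3, 1.37], [-1.96, 2.02], [-1.52, 1.47], [-3.14, 3.14]. Speed limits (rad/s): [2.22, 2.22, 2.79, 3.14, 3.14, 3.14].

### API

Orientations are given as a unit quaternion [w, x, y, z].
In Python, from station import movep, move_linear, set_joints, gripper_open, grasp, hold, inverse_kinematics, state, grab_frame, PlanningError, job_done, nose_length gives the robot as it stands. Calls block until the motion is done:
- movep(position, orientation): joint-space move of the TCP to a pose.
- move_linear(position, ori=None, vel=0.15, f_stop=None): straight line of the TCP; ori=None keeps the orientation; vel is the mean speed in m/s. With f_stop (N) it stops when the force on the tool has changed by that much, and returns True; else False.
- set_joints(angles): joint-space move.
- gripper_open() and grasp(grip_force=None): open the fingers fully, or close them until they stop; grip_force is the grip in N (None keeps the last).
- hold(seconds).
- inverse_kinematics(position, orientation): joint angles nearest the present ones, or None.
- state(): the state.
- grab_frame(name): name is "scene" or "top"; returns a dict with "color" (400x640x3 uint8, red, green, blue), "fov_y" (degrees; the focal length in pixels is half the picture's height over the tangent of half this angle, whatever the lens; pixels are square), "cx", "cy" (the principal point, pixels), "k1" (the pictures are not rectified: a ray, as slopes to the right and down, at radius r is drawn at 1 + k1 r^2 times it, then the intrinsics apply), "eye" and "orientation" of the camera in the world. Camera axes: x right, y down, z forward; pixel columns grow to the right and rows downward; lengths in m; the calibration is good to about 2 mm. A picture is of the moment at which its call begins. There is no depth.
A pose or a line that the arm cannot do raises PlanningError and nothing moves.
- job_done(): hands the job in, once; it reports no verdict.
The state is a dict: "time": time; "qpos": joint angles; "qvel": joint speeds; "joint_torque": joint torques, N m; "tool_pos": TCP position; "eef_rot": TCP orientation; "contact_force": force on the tool from outside, world axes, zero at the start; "moment": the same for the moment, N m; "gripper_width": opening from 0.0 (shut) to 1.0 (fully open).
Only numpy, scipy, OpenCV 4.12 (cv2) and the standard library are available. Lean on these libraries where they do the work, as an engineer would, in place of code of your own. Each camera call takes 0.05 s, during which the arm holds its last target. There are 200 camera calls.

### The job

Lay the loop trimming tool (the wooden handle with the steel wire loop) flat inside the open drawer of the small wooden box on the bench, then push the drawer fully shut. Leave the all-wood clay knife lying where it is on the bench.

Things in the scene. Friction and masses are not known exactly. Their poses are not given: they have to be found in the camera images.
- loop_tool_center (a point): Potter's loop trimming tool lying flat on the bench beside the clay knife (left or right of it): wooden handle 100 mm long, 20 mm thick (does not roll), with a steel wire loop 41 mm wide at one end. Point: middle of the handle, half-way up, 10 mm above its support. x runs along the handle to the loop, z up; butt 50 mm behind the point, loop's tip 90 mm ahead. About 60 g, balanced near the point.
- clay_knife_center (a point): Bystander: a clay knife all of wood, lying flat on the bench: the same 100 x 20 x 20 mm handle, but a narrow blunt wooden blade and no loop, 142 mm long in all. Point: middle of its handle, half-way up; x runs to the blade: butt 50 mm behind, blade's tip 92 mm ahead. It is to stay where it lies.
- drawer_floor (a point): Centre of the drawer's inner floor, 22 mm above the bench; moves with the drawer. x points into the box (the way it shuts), y across, z up. Inside 195 mm (x) by 218 mm (y), open at the top, walls 6 mm thick, 46 mm high above the floor. Front panel: outer face at x = -118 mm, top 56 mm above the floor. Steel bar handle along y, 120 mm long, 11 mm thick, centre at x = -153 mm, 30 mm above the floor.
- toolbox_drawer0 (a joint): How far the drawer is out of its low plywood box (240 deep, 260 wide, 90 mm high, fixed to the bench), in m: 0 is fully shut (firm stop), 0.14 to 0.16 at the start, 0.166 at most. Slides with about 1 N of friction, no spring, stays where left. The box covers the part of the drawer beyond x = joint value - 0.103 m in the frame of the drawer floor point.
There are look-alikes about, which are no part of the job. What is shaped like the part that bears loop_tool_center but orange or red is not meant.

How it is judged:
By the outcome, as a careful person would: the job done as asked, in the order asked, and still so for the second after the job is handed in, with the robot touching nothing.
It also fails if it takes over 51 s, if anything falls off the work surface, if the arm or the gripper's body presses on something with over 40 N, if the wrist force passes 120 N, or if a joint passes its speed limit or range.

## Working session

There is one attempt and no reset: what is moved stays moved. The work goes in short steps, each a Python script; the robot and the scene stay as the last script left them, time stands still between calls to the robot, and variables do not carry over. Pictures are saved under pics/ and viewed, about 8 in all and at most 12, crops included, and the job is handed in when it is done.

```bash
mkdir -p pics; ls; cat > h.py <<'E'
import numpy as np, cv2
from station import *
def snap(name,fn=None):
    f=grab_frame(name)
    if fn: cv2.imwrite('pics/'+fn,f['color'][:,:,::-1])
    np.save('last_%s.npy'%name,f,allow_pickle=True)
    return f
def R(q):
    from scipy.spatial.transform import Rotation as Ro
    return Ro.from_quat([q[1],q[2],q[3],q[0]]).as_matrix()
def cam(f):
    fl=200/np.tan(np.radians(f['fov_y'])/2); return fl
def px2w(f,uv,z):
    fl=cam(f); uv=np.atleast_2d(np.float64(uv)); d=(uv-[f['cx'],f['cy']])/fl
    s=d.copy()
    for _ in range(30): s=d/(1+f['k1']*(s**2).sum(1,keepdims=True))
    ray=np.c_[s,np.ones(len(s))]@R(f['orientation']).T
    e=np.array(f['eye']); t=(z-e[2])/ray[:,2]
    return e+ray*t[:,None]
def w2px(f,p):
    c=(np.atleast_2d(p)-f['eye'])@R(f['orientation']); s=c[:,:2]/c[:,2:]
    s=s*(1+f['k1']*(s**2).sum(1,keepdims=True)); return s*cam(f)+[f['cx'],f['cy']]
def q(yaw):
    # tool down, tool y axis at angle yaw+90deg; tool x along yaw
    return [0,np.cos(yaw/2),np.sin(yaw/2),0]
E
python3 - <<'E'
from h import *
a=snap('top','top0.png');b=snap('scene','scene0.png')
for f in(a,b): print({k:f[k] for k in f if k!='color'})
print(nose_length, state())
E
```

```text
pics
{'fov_y': 45.42212016179787, 'cx': 330.0863181261638, 'cy': 206.85076349579808, 'k1': 0.013516994586299031, 'eye': array([ 0.37559052, -0.06455199,  1.2754972 ]), 'orientation': array([-0.04673066,  0.71489697, -0.69617713,  0.04556274])}
{'fov_y': 43.417432094936494, 'cx': 321.0999296299858, 'cy': 199.91323901505774, 'k1': -0.14715234206072386, 'eye': array([ 1.04988553, -0.74774938,  1.11121068]), 'orientation': array([-0.31151487,  0.89508714,  0.30379331, -0.09740189])}
0.025 {'time': 0.1, 'qpos': array([-1.32729079e+00,  2.91183888e-01, -1.54039740e-01,  1.12668878e+00,
        1.50473126e-05,  1.43151813e+00]), 'qvel': array([-0.00042882, -0.00229836,  0.00317167,  0.0014908 ,  0.00112506,
       -0.00074437]), 'joint_torque': array([ 2.34195744e-03, -5.37978566e+01,  3.31918073e+01,  9.31189104e-03,
       -5.31661772e-05, -2.10948954e-06]), 'tool_pos': array([ 0.19602242, -0.48665277,  0.25581467]), 'eef_rot': array([-5.57674775e-04,  9.81740265e-01,  1.90225498e-01, -2.15549351e-05]), 'contact_force': array([ 0.45662644, -0.29393041,  0.45668418]), 'moment': array([-0.01062365, -0.00260256,  0.02229007]), 'gripper_width': 1.0009716169400522}
```

View pics/top0.png

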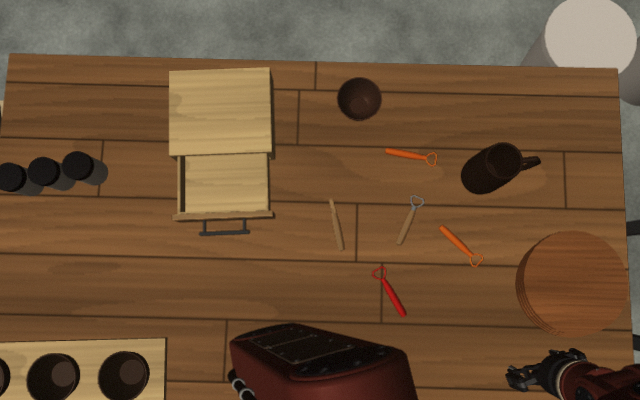

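View pics/scene0.png

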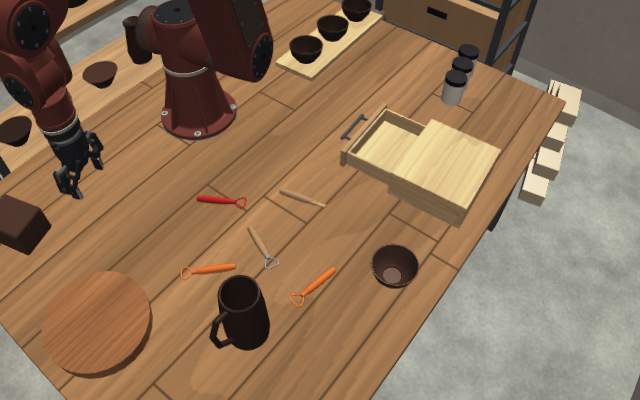

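Top view candidates: wood handle with grey wire loop at (408,222), which is the target. The others are the clay knife, no loop, at (336,225), orange loop tools at (408,155) and (460,243), and a red one at (390,290). The drawer is open towards the robot, with its handle bar at (224,230).

```bash
python3 - <<'E'
from h import *
f=np.load('last_top.npy',allow_pickle=True).item()
im=f['color'];hsv=cv2.cvtColor(im,cv2.COLOR_RGB2HSV)
a=cv2.resize(im[180:280,310:440],None,fx=5,fy=5,interpolation=cv2.INTER_CUBIC)
b=cv2.resize(im[140:245,160:285],None,fx=5,fy=5,interpolation=cv2.INTER_CUBIC)[:500]
cv2.imwrite('pics/crop0.png',a[:,:,::-1]);cv2.imwrite('pics/crop1.png',b[:,:,::-1])
print('knife/tool px',im[225,337],im[225,406],'bench',im[230,375],im[240,320])
for x in range(396,420,2): print(x,im[225,x],hsv[225,x])
E
```

```text
knife/tool px [129  96  59] [133 100  66] bench [114  76  43] [121  84  49]
396 [116  79  47] [ 14 152 116]
398 [115  77  44] [ 14 157 115]
400 [116  81  48] [ 15 149 116]
402 [118  81  48] [ 14 151 118]
404 [133  98  61] [ 15 138 133]
406 [133 100  66] [ 15 128 133]
408 [123  88  53] [ 15 145 123]
410 [93 65 38] [ 15 151  93]
412 [119  82  50] [ 14 148 119]
414 [117  79  46] [ 14 155 117]
416 [121  81  49] [ 13 152 121]
418 [116  81  44] [ 15 158 116]
```

View pics/crop0.png

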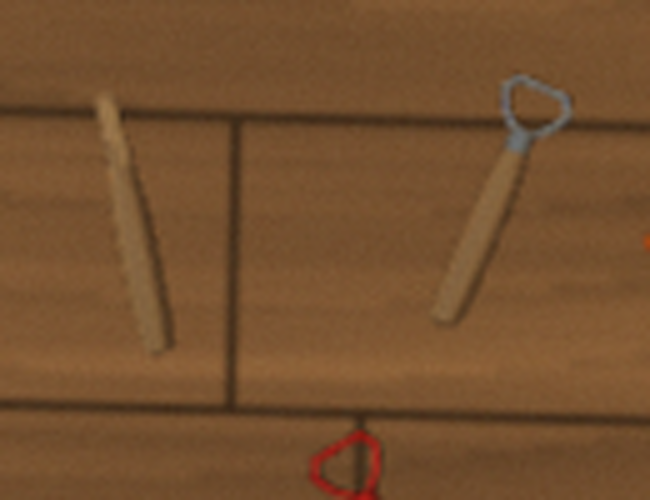

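View pics/crop1.png

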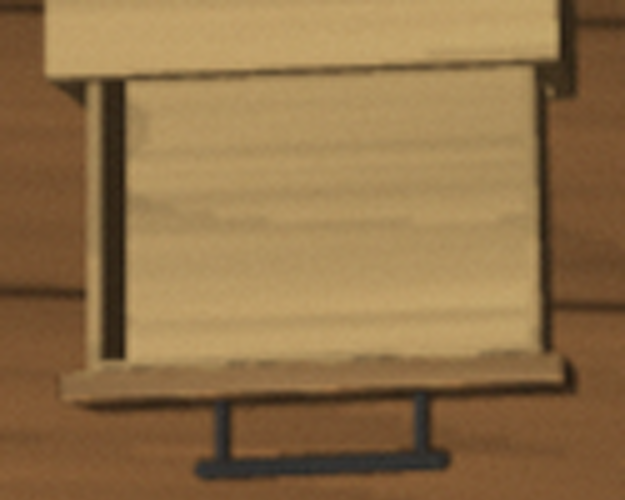

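Crop 0 confirms the target. It has a steel loop, its butt is at about (399,244), and its handle's loop end is at about (413,210). Crop 1 gives the drawer: bar ends (199,234) and (250,232), panel top edge (172,220)–(273,217), box front edge (169,155)–(272,152).

```bash
python3 - <<'E'
from h import *
f=np.load('last_top.npy',allow_pickle=True).item();g=np.load('last_scene.npy',allow_pickle=True).item()
def P(n,c,o,z):
    p=px2w(f,[[o[0]+x/5,o[1]+y/5] for x,y in c],z); print(n,p.round(4).tolist(),'scene',w2px(g,p).round(0).tolist()); return p
t=P('tool',[(443,320),(516,150)],(310,180),.01)
k=P('knife',[(157,350),(120,170),(106,95)],(310,180),.01)
lp=P('loop',[(537,82)],(310,180),.01)
b=P('bar',[(195,470),(450,459)],(160,140),.052)
pn=P('panel',[(62,402),(567,383)],(160,140),.078)
bx=P('box',[(45,77),(558,60)],(160,140),.09)
print('tool len',np.linalg.norm(t[1]-t[0]),'mid',t.mean(0),'yaw',np.degrees(np.arctan2(*(t[1]-t[0])[1::-1])))
print('looptip',np.linalg.norm(lp[0]-t.mean(0)))
print('yaws',[np.degrees(np.arctan2(*(v[0]-v[1])[1::-1]))-90 for v in (b,pn,bx)],[np.linalg.norm(v[0]-v[1]) for v in (b,pn,bx)])
E
```

```text
tool [[0.4476, -0.2439, 0.01], [0.5392, -0.2821, 0.01]] scene [[249.0, 228.0], [266.0, 256.0]]
knife [[0.4278, -0.0931, 0.01], [0.5228, -0.0712, 0.01], [0.5631, -0.0627, 0.01]] scene [[280.0, 190.0], [311.0, 201.0], [325.0, 207.0]]
loop [[0.5762, -0.2932, 0.01]] scene [[274.0, 266.0]]
bar [[0.4573, 0.2733, 0.052], [0.4663, 0.1431, 0.052]] scene [[363.0, 114.0], [341.0, 139.0]]
panel [[0.488, 0.335, 0.078], [0.5043, 0.0817, 0.078]] scene [[382.0, 102.0], [339.0, 150.0]]
box [[0.6519, 0.351, 0.09], [0.6678, 0.0917, 0.09]] scene [[431.0, 119.0], [390.0, 172.0]]
tool len 0.09925750701261526 mid [ 0.49339742 -0.2630031   0.01      ] yaw -22.643526439241032
looptip 0.08814029052888557
yaws [np.float64(3.981307318988968), np.float64(3.6834037027658724), np.float64(3.5080544805866793)] [np.float64(0.13045068930579048), np.float64(0.2537982058166649), np.float64(0.25977211919165355)]
```

```bash
cat >> h.py <<'E'
D=np.radians
YD=D(3.6); C=np.array([0.6142,0.2168])
def dw(x,y,z): return [C[0]+x*np.cos(YD)-y*np.sin(YD),C[1]+x*np.sin(YD)+y*np.cos(YD),z]
E
python3 - <<'E'
from h import *
Q=q(D(157.4)); p=[0.4934,-0.263]
movep(p+[0.13],Q)
move_linear(p+[0.027],vel=.12,f_stop=15)
print(state()['tool_pos'],state()['time'])
grasp(35); print(state()['gripper_width'])
move_linear(p+[0.17],vel=.2)
s=state();print(s['gripper_width'],s['time'],s['contact_force'],s['qpos'])
f=snap('scene');a=snap('top')
u=w2px(f,[p+[.12]])[0].astype(int);v=w2px(a,[p+[.15]])[0].astype(int);print(u,v)
cr=lambda i,u:cv2.resize(i[max(u[1]-50,0):u[1]+50,max(u[0]-65,0):u[0]+65],(520,400)) [:,:390]
cr=lambda i,u:cv2.resize(i[max(u[1]-60,0):u[1]+60,max(u[0]-60,0):u[0]+60],(400,400))
cv2.imwrite('pics/grip.png',np.hstack([cr(f['color'],u),cr(a['color'],v)])[:,:,::-1])
E
```

```text
[ 0.49380937 -0.26342087  0.02764386] 2.575
0.22619737677560722
0.22701795166670025 4.0583 [-0.50840914  0.75707997 -1.3771557 ] [-6.20501937e-01  4.17054073e-01 -2.07049894e-01  9.48436409e-01
 -4.46495149e-05 -2.26049600e-01]
[253 216] [415 221]
```

View pics/grip.png

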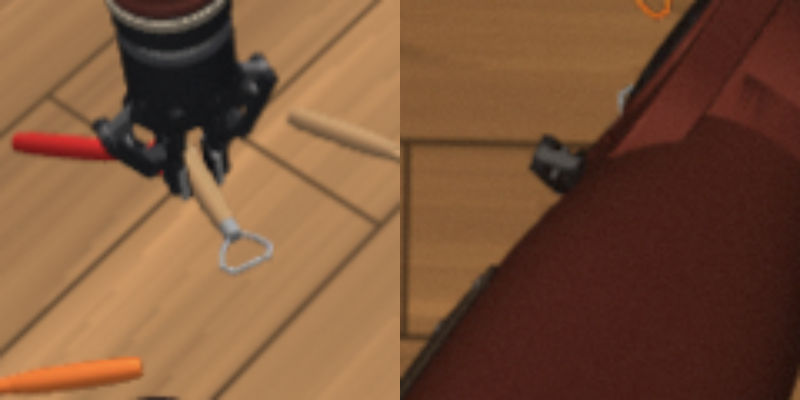

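The tool is held across mid-handle (left half, handle at about (208,185), loop at (245,252)) and is level, with the jaws 19 mm apart. Next I place it.

```bash
python3 - <<'E'
from h import *
Q=q(D(93.6))
movep(dw(-.026,.02,.19),Q)
print(state()['qpos'].round(2))
print(move_linear(dw(-.026,.02,.051),vel=.12,f_stop=8)); s=state();print(s['tool_pos'],s['contact_force'],s['gripper_width'])
gripper_open(); hold(.2)
move_linear(dw(-.026,.02,.19),vel=.2)
movep(dw(-.27,0,.17),q(D(183.6)))
grasp(30)
print(state()['time'],state()['qpos'].round(2))
a=snap('top');f=snap('scene')
cr=lambda i,x,y:cv2.resize(i[y:y+100,x:x+100],(400,400),interpolation=cv2.INTER_CUBIC)
cv2.imwrite('pics/placed.png',np.hstack([cr(a['color'],170,140),cr(f['color'],335,85)])[:,:,::-1])
E
```

```text
[ 0.26  0.53  0.05  1.08 -0.    1.77]
False
[0.58756904 0.23528408 0.0517733 ] [-0.27155083  0.15631946 -0.74974372] 0.22096248243197614
11.1083 [ 0.34  0.13 -0.61  0.83  0.    0.28]
```

View pics/placed.png

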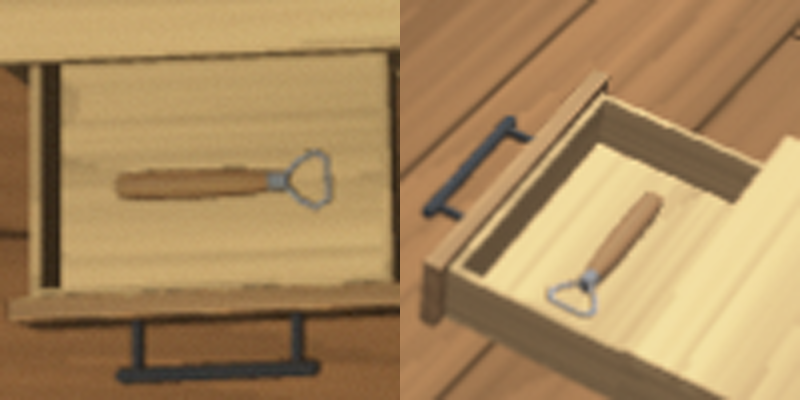

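The tool lies flat and centred inside the drawer in both views (left: handle at (195,183), loop at (310,180)). Next I push the bar.

```bash
python3 - <<'E'
from h import *
move_linear(dw(-.23,0,.06),vel=.15)
print(move_linear(dw(-.05,0,.06),vel=.08,f_stop=25))
s=state();print(s['tool_pos'],s['contact_force'])
r=move_linear(dw(.015,0,.06),vel=.03,f_stop=15)
s=state();print(r,s['tool_pos'],s['contact_force'],s['time'])
move_linear(dw(-.12,0,.06),vel=.15); move_linear(dw(-.12,0,.2),vel=.2)
movep([0.3,-0.35,.3],q(D(130)))
a=snap('top');f=snap('scene'); print(state()['time'])
cr=lambda i,x,y,w,h:cv2.resize(i[y:y+h,x:x+w],(400,int(400*h/w)),interpolation=cv2.INTER_CUBIC)
cv2.imwrite('pics/shut.png',np.hstack([cr(a['color'],150,60,200,200),cr(f['color'],260,60,260,260)])[:,:,::-1])
E
```

```text
False
[0.56415408 0.2136033  0.06006955] [-0.42630526 -0.41025423 -0.4634485 ]
True [0.59447635 0.21550425 0.05923229] [ 0.88609183 -0.03575906 -0.49530758] 15.7083
19.625
```

View pics/shut.png

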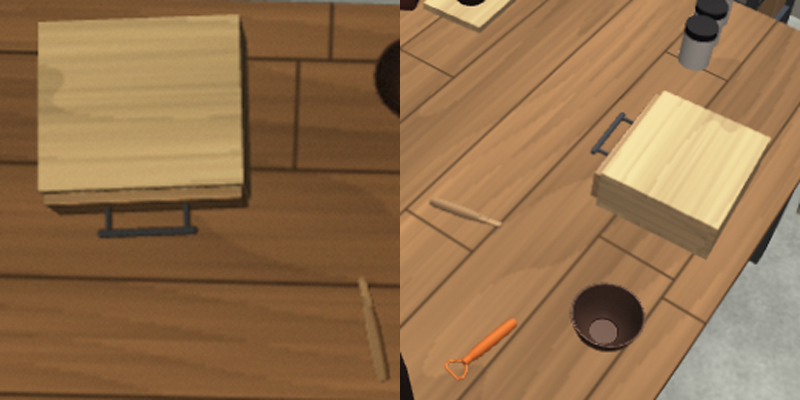

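The drawer looks shut and the knife is still at (372,330) in the left view. The stop came at -0.0198 in the drawer frame, against about -0.020 expected. I'll give one gentle confirming push to rule out a rebound.

```bash
python3 - <<'E'
from h import *
a=np.load('last_top.npy',allow_pickle=True).item()
print('before',px2w(a,[[200,177],[248,175]],.052).mean(0))
movep(dw(-.1,0,.2),q(D(183.6))); move_linear(dw(-.1,0,.06),vel=.15); move_linear(dw(-.035,0,.06),vel=.1,f_stop=25)
r=move_linear(dw(.01,0,.06),vel=.02,f_stop=20)
s=state();print(r,s['tool_pos'],s['contact_force'],s['time'])
hold(.3); print(state()['tool_pos'],state()['contact_force'])
move_linear(dw(-.06,0,.06),vel=.05); move_linear(dw(-.12,0,.2),vel=.2)
movep([0.3,-0.35,.3],q(D(130)))
a=snap('top')
i=a['color'];m=(cv2.cvtColor(i,cv2.COLOR_RGB2HSV)[:,:,2]<75)[172:182,195:255]
for im in (np.load('last_top.npy',allow_pickle=True).item(),): pass
print('bar row',[(np.argmin(i[168:190,x].sum(1))+168) for x in (210,225,240)])
print('expected row',w2px(a,dw(-.153+.149,0,.052)))
y=i[180:280,310:350]; cv2.imwrite('pics/final.png',cv2.resize(i[60:280,150:450],(600,440))[:,:,::-1])
hold(.5);print(state()['time'],state()['contact_force'])
E
```

```text
before [0.60989819 0.21771235 0.052     ]
True [0.59448497 0.215461   0.05919916] [-0.12403913  0.61188314  0.42961106] 24.7917
[0.59425114 0.21542548 0.05890701] [-0.99572405  0.07891826 -0.08775486]
bar row [np.int64(177), np.int64(177), np.int64(176)]
expected row [[224.47123811 175.89535247]]
29.65 [0.95163026 0.26704368 0.17394875]
```

View pics/final.png

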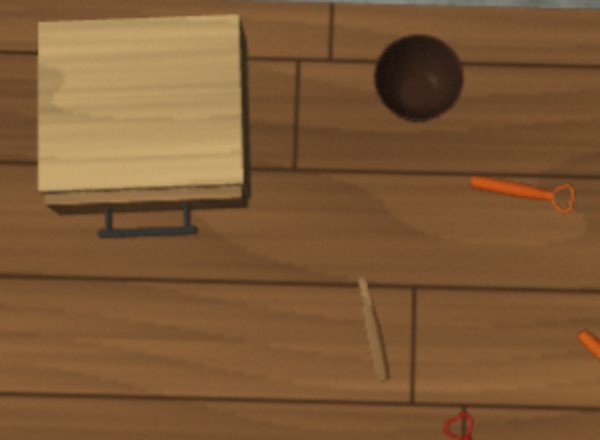

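```bash
python3 - <<'E'
from h import *
a=np.load('last_top.npy',allow_pickle=True).item(); i=a['color']
n=np.array([np.cos(YD),np.sin(YD)])
for x in (190,240):
    c=i[145:180,x].astype(int).sum(1); print(x,list(zip(range(145,180),c)))
z=lambda r,x,h:px2w(a,[[x,r]],h)[0,:2]@n
for x in (190,225,260):print([round(z(r,x,.052),4) for r in (175,176,177)],z(153.8,x,.09))
f=np.array(dw(-.153,0,0)[:2])@n; print('bar shut expected from box face: ',-.05)
E
```

```text
190 [(145, np.int64(467)), (146, np.int64(478)), (147, np.int64(475)), (148, np.int64(471)), (149, np.int64(480)), (150, np.int64(470)), (151, np.int64(478)), (152, np.int64(473)), (153, np.int64(466)), (154, np.int64(391)), (155, np.int64(243)), (156, np.int64(314)), (157, np.int64(339)), (158, np.int64(332)), (159, np.int64(334)), (160, np.int64(338)), (161, np.int64(281)), (162, np.int64(182)), (163, np.int64(136)), (164, np.int64(144)), (165, np.int64(137)), (166, np.int64(124)), (167, np.int64(235)), (168, np.int64(258)), (169, np.int64(269)), (170, np.int64(267)), (171, np.int64(268)), (172, np.int64(266)), (173, np.int64(251)), (174, np.int64(246)), (175, np.int64(246)), (176, np.int64(243)), (177, np.int64(243)), (178, np.int64(246)), (179, np.int64(254))]
240 [(145, np.int64(461)), (146, np.int64(475)), (147, np.int64(483)), (148, np.int64(473)), (149, np.int64(474)), (150, np.int64(474)), (151, np.int64(459)), (152, np.int64(394)), (153, np.int64(233)), (154, np.int64(303)), (155, np.int64(329)), (156, np.int64(325)), (157, np.int64(347)), (158, np.int64(354)), (159, np.int64(299)), (160, np.int64(189)), (161, np.int64(130)), (162, np.int64(133)), (163, np.int64(137)), (164, np.int64(131)), (165, np.int64(215)), (166, np.int64(246)), (167, np.int64(253)), (168, np.int64(241)), (169, np.int64(243)), (170, np.int64(247)), (171, np.int64(251)), (172, np.int64(251)), (173, np.int64(176)), (174, np.int64(148)), (175, np.int64(158)), (176, np.int64(144)), (177, np.int64(162)), (178, np.int64(217)), (179, np.int64(236))]
[np.float64(0.6282), np.float64(0.6255), np.float64(0.6229)] 0.6749134829862792
[np.float64(0.6249), np.float64(0.6223), np.float64(0.6196)] 0.6717682929842858
[np.float64(0.6217), np.float64(0.619), np.float64(0.6164)] 0.6685991012662926
bar shut expected from box face:  -0.05
```

```bash
python3 -c "
from h import *
job_done(); print('done')"
```

```text
the job is handed in; nothing more can be done
done
```

I laid the loop tool flat in the drawer, pushed the drawer shut by its bar, and handed the job in at about 30 s of the 51 s allowed.

- **Placing:** before shutting, both cameras showed the tool flat on the drawer floor, lying across it with clear space around it.
- **Drawer:** two separate pushes stopped at the same point, about 0.594 m in x. The last picture puts the bar about 50.5 mm out from the box face, against 50 mm when fully shut, which is within measuring error.
- **Disagreement:** a rougher check, the bar's pixel row against the one I expected, was off by about 1 pixel (roughly 3 mm). That expectation rested on my first estimate of how far out the drawer was, so I relied on the distance to the box face.
- **Everything else:** the clay knife looks unmoved in the last picture, compared by eye. The arm was parked clear of everything.

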